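# Unstack a finished glue-up

## Robot

A 7-joint arm with a two-finger parallel gripper is mounted at the origin on the work surface. World frame = base frame: x ahead of the robot, y to its left, z up, the work surface at z = 0. Lengths are in m, angles in rad, forces in N, time in s.
With the tool pointing down it reaches from about 0.4 to 0.85 m from the base axis. Payload 4.5 kg.
Tool frame: the origin (TCP) lies where the fingers leave the gripper's body, on its centre line; the fingertips stand 64 mm ahead of it and the grasp point (between the pads) lies 45 mm ahead of it; z points along the fingers, y is the line along which they close (so a half turn about z gives the same grasp; the last joint's range is limited). The gripper opens to 88 mm and grips with 3 to 60 N. Pads are 18 mm wide; open, the fingers measure 123 mm over their backs; the gripper's body (75 mm by 187 mm) begins 45 mm behind the grasp point.
Start: joints at [-1.106, 0.689, -0.195, 1.565, 0.157, 0.902, -0.215], TCP at [0.261, 0.568, 0.303] pointing down, gripper open.
Joint ranges: [-3.01, 3.01], [-0.46, 2.08], [-1.47, 1.51], [0.13, 2.56], [-1, 4.14], [0.04, 2.09], [-2.66, 2.66]. Speed limits (rad/s): [2.57, 2.57, 3.14, 3.14, 3.14, 3.14, 3.14].

## Interface

Orientations are given as a unit quaternion [x, y, z, w].
In Python, from plant import r gives the robot as it stands.
- The arm moves only by the tool play_rows, never from a script. Its arguments are lists of equal length, an entry for each row: "translation": the shift along the tool's x, y, z in m, a list of three; "delta_rot": the turn, a rotation vector about the tool's x, y, z in degrees, a list of three; "grip": the opening, from -1 (shut) to 1 (fully open). In form: {"translation": [[x, y, z], ...], "delta_rot": [[rx, ry, rz], ...], "grip": [grip, ...]}. A call has 1 to 20 rows; each row shifts and turns the commanded pose from where the row before left it, along the tool's axes as they then stand; what a row does not reach is not made up. A row lasts 1/8 s, in which the tool goes at most 62.5 mm and 10.7 degrees, less where a joint would pass 70% of its speed; a pose out of reach is approached as far as the arm can. A call with a gripper value outside its range is refused whole. The fingers move at their own pace and stop on an object; "squeeze" is the grip in N (left out, the last holds). Time passes only in rows, so rows that do not move let the fingers close. It gives the time, the measured TCP pose, the force, the opening and the grip force at its end, in the units of the state.
- r.get_state(): the state, without advancing time (a new reading comes with each control period).
- r.snapshot(name): name is "scene" or "top" or "wrist"; returns the picture (480x640x3 uint8, blue, green, red); there is no depth.
- r.get_calibration(name): a dict with "intrinsics" (3x3 intrinsics, pixels), "eye" and "rotation" of the camera in the world. Camera axes: x right, y up, looking along -z (the intrinsics and any distortion apply to the point x, -y, -z); pixel columns grow to the right and rows downward; lengths in m; the calibration is good to about 2 mm. A picture is of the moment at which its call begins: read the wrist's pose just before it. get_calibration takes no time and is no camera call; for the wrist camera it gives the pose at the moment of the call.
- r.finish_job(): hands the job in; it is judged then, once.
Trained networks look in the newest picture that a camera, given by its name, has taken for a name from the list of things; names that differ only in an ending like _2 or _b are one class to them, and where a whole thing is asked for, a point or a joint stands for the part that bears it (a point fixed in the world has none). Each returns a list of dicts, best first, with "confidence" (0 to 1); they miss things now and then, are a little off and sometimes report something else, mostly with a low value. They report only what shows in the picture. A call takes as long as a camera call. They do not tell look-alikes from the thing itself.
- r.look_for(camera, target): "point" ([x, y, z] in m, in world coordinates, good to about 4 mm: the middle of the surface that is visible of it).
- r.silhouettes(camera, target): "pixels" (480x640 bool, what is visible of it).
The state is a dict: "clock": time; "q": joint angles; "qd": joint speeds; "joint_torque": joint torques, N m; "tool_pos": TCP position; "eef_rot": TCP orientation; "contact_force": force on the tool from outside, world axes, zero at the start; "moment": the same for the moment, N m; "opening": opening from 0.0 (shut) to 1.0 (fully open); "finger_force": force on a finger pad.
Only numpy, scipy, OpenCV 4.12 (cv2) and the standard library are available. Lean on these libraries where they do the work, as an engineer would, in place of code of your own. Each camera call takes 0.05 s, during which the arm holds its last target. There are 200 camera calls.

## Task

The glue under the marble slab has set, so take the press stack apart from the top down: stand the brass weight in the middle of the bench scale's platform, lay the steel bar flat in the grey plastic tray, and lay the plywood pressing board flat on the pile of boards. Then lift the glued plinth and set it down gently, marble up, centred on the banding wheel. Leave the wax figure and the glue bottle where they stand, and leave everything released and still.

Things in the scene. Friction and masses are not known exactly. Their poses are not given: they have to be found in the camera images.
- weight: brass check weight, 500 g, standing on top of the stack: cylinder 38 mm diameter and 40 mm tall, narrowing to a neck (15 mm diameter at 46 mm) under a round knob 22 mm in diameter (52 to 58 mm), 62 mm tall in all. Origin: centre of its underside; z up.
- bar: dark steel bar, about 0.6 kg, 100 x 40 x 20 mm, lying flat on the pressing board, under the weight. Origin: centre of its underside; x along the 100 mm length, y along the 40 mm width, z up.
- caul: plywood pressing board (caul), about 90 g, 130 x 54 x 18 mm, lying flat on the plinth's marble slab, under the steel bar. Origin: centre of its underside; x along the 130 mm length, y along the 54 mm width, z up.
- plinth: glued plinth, about 0.5 kg, at the bottom of the stack, standing on the table (z = 0): dark wooden base 160 x 66 x 18 mm, a slightly smaller wooden step to 23 mm, and a marble slab 150 x 62 mm firmly fixed on it, 37 mm tall in all. Origin: centre of its underside; x along the 160 mm length, y along the 66 mm width, z up.
- scale: white bench scale, fixed to the table, with a square-edged steel platform 120 x 124 mm whose top is flat and 40 mm above the table; a display panel sticks out on its -x side and is 32 mm high. Origin: on the table under the middle of the platform; z up. The platform does not give.
- tray: grey plastic tray, fixed to the table, open at the top: outside 180 x 130 mm, walls 4 mm thick and 22 mm high, floor 4 mm thick. Origin: centre of its underside, on the table; x along the 180 mm length, z up.
- pile: pile of three larger boards, fixed to the table, its flat top 170 x 110 mm and 42 mm above the table (lowest board 190 x 120 mm). Origin: centre of its underside, on the table; x along the length, z up.
- wheel_head: round aluminium head of the banding wheel (modelling turntable), 180 mm diameter, 10 mm thick, flat on top; it turns about its vertical axis with light friction and its foot is fixed to the table. Origin: centre of the head's underside, 38 mm above the table, so the top is 10 mm above the origin; z up.
- figure: bystander: brown wax figure about 205 mm tall with a thin metal rod, on a round wooden foot 90 mm in diameter. Loose; leave it alone. Origin: centre of its underside.
- glue: bystander: white plastic glue bottle, 56 mm diameter, 150 mm tall, orange cap. Loose; leave it alone. Origin: centre of its underside.
There are look-alikes about, which are no part of the job. Leave any pink or red look-alike of the part that bears wheel_head alone.

How it is judged:
On the way, in this order (a step that is already met when the one before it is completed fails the run):
1. the brass weight stands released in the middle of the scale's platform (horizontal distance between weight and scale below 0.02 m and z of weight in the frame of scale between 0.035 and 0.045 m and angle between weight's own z axis and vertical below 0.08 rad and contact force between weight and the fingers below 0.3 N), for 0.2 s.
2. the steel bar lies released and flat in the tray (horizontal distance between bar and tray below 0.06 m and z of bar in the frame of tray between -0.001 and 0.009 m and angle between bar's own z axis and vertical below 0.08 rad and contact force between bar and the fingers below 0.3 N), for 0.2 s.
3. the pressing board lies released and flat on the pile of boards (horizontal distance between caul and pile below 0.05 m and z of caul in the frame of pile between 0.037 and 0.047 m and angle between caul's own z axis and vertical below 0.08 rad and contact force between caul and the fingers below 0.3 N), for 0.2 s.
4. the plinth stands released and centred on the banding wheel (horizontal distance between plinth and wheel_head below 0.015 m and z of plinth in the frame of wheel_head between 0.005 and 0.015 m and angle between plinth's own z axis and vertical below 0.08 rad and contact force between plinth and the fingers below 0.3 N), for 0.2 s.
At the end, for the whole second after the job is handed in: All at rest, upright or flat (0.08 rad): weight on the scale platform within 20 mm of its middle, bar on the tray floor, pressing board on the pile with its centre within 50 mm of the pile's, plinth on the wheel within 15 mm of its centre; heights to 5 mm (horizontal distance between weight and scale below 0.02 m and z of weight in the frame of scale between 0.035 and 0.045 m and angle between each of weight, bar, caul, plinth's own z axis and vertical below 0.08 rad and horizontal distance between bar and tray below 0.06 m and z of bar in the frame of tray between -0.001 and 0.009 m and horizontal distance between caul and pile below 0.05 m and z of caul in the frame of pile between 0.037 and 0.047 m and horizontal distance between plinth and wheel_head below 0.015 m and z of plinth in the frame of wheel_head between 0.005 and 0.015 m and linear speed of each of weight, bar, caul, plinth below 0.02 m/s and angular speed of each of weight, bar, caul, plinth below 0.15 rad/s); the robot touches nothing.
It fails at once if the wax figure is pushed from its place (more than 20 mm) or tipped (distance of figure from where it was at the start of the episode above 0.02 m or angle between figure's own z axis and vertical above 0.3 rad).
It fails at once if the glue bottle is pushed from its place (more than 20 mm) or tipped (distance of glue from where it was at the start of the episode above 0.02 m or angle between glue's own z axis and vertical above 0.3 rad).
It fails at once if the plinth is rammed against the banding wheel (more than 60 N) (contact force between plinth and wheel_head above 60 N).
It fails at once if the plinth is let fall (more than about 13 mm) (contact force between plinth and the fingers below 0.3 N and linear speed of plinth above 0.5 m/s).
It fails at once if the plinth is tipped over (angle between plinth's own z axis and vertical above 0.6 rad).
It also fails if it takes over 136 s, if anything falls off the work surface, if the arm or the gripper's body presses on something with over 40 N, if the wrist force passes 120 N, or if a joint passes its speed limit or range.

## Working session

There is one attempt and no reset: what is moved stays moved. The work goes in short steps, Python scripts to look and compute and a tool call to move; the robot and the scene stay as the last step left them, time stands still between calls to the robot, and variables do not carry over. Pictures are saved under pics/ and viewed, at most 14 in all, crops included, and the job is handed in when it is done.

Besides the shell and the picture viewer there is one more tool, called in YAML: its name, and indented under it one key for each argument. play_rows: Moves the arm, as the interface text tells. Its arguments: {"type":"object","properties":{"translation":{"type":"array","items":{"type":"array","items":{"type":"number"}}},"delta_rot":{"type":"array","items":{"type":"array","items":{"type":"number"}}},"grip":{"type":"array","items":{"type":"number"}},"squeeze":{"type":"number"}},"required":["translation","delta_rot","grip"]}

```bash
mkdir -p pics; ls
python3 - <<'E'
from plant import r
import cv2,numpy as np
s=r.get_state(); print(s['clock'],s['tool_pos'],s['eef_rot'],s['opening'])
a=r.snapshot("scene"); b=r.snapshot("top")
cv2.imwrite('pics/scene.png',a);cv2.imwrite('pics/top.png',b)
for n in("scene","top","wrist"):
    c=r.get_calibration(n); print(n,c)
for n in "weight bar caul plinth scale tray pile wheel_head figure glue".split():
    for cam in("scene","top"):
        print(n,cam,[(np.round(d['point'],3).tolist(),round(d['confidence'],2)) for d in r.look_for(cam,n)])
E
```

```text
pics
0.0 [0.26082607 0.56740001 0.30189156] [ 2.13696680e-01  9.76899600e-01 -9.40687579e-04 -1.23554055e-04] 1.00003253004277
scene {'intrinsics': array([[541.92196954,   0.        , 315.12465892],
       [  0.        , 541.92196954, 244.55952422],
       [  0.        ,   0.        ,   1.        ]]), 'eye': array([ 1.22596236, -0.17947187,  1.17465782]), 'rotation': array([0.25603484, 0.18822597, 0.55266481, 0.77044063])}
top {'intrinsics': array([[575.93676186,   0.        , 321.87642233],
       [  0.        , 575.93676186, 239.29601553],
       [  0.        ,   0.        ,   1.        ]]), 'eye': array([0.19914533, 0.04611159, 1.685206  ]), 'rotation': array([ 0.05481996, -0.04252245, -0.69540484,  0.7152613 ])}
wrist {'intrinsics': array([[345.98982928,   0.        , 313.65723719],
       [  0.        , 345.98982928, 237.65546208],
       [  0.        ,   0.        ,   1.        ]]), 'eye': array([0.19125107, 0.59930118, 0.38486585]), 'rotation': array([-0.12591244, -0.07991729,  0.53379157,  0.83236161])}
weight scene [([0.642, -0.203, 0.118], 0.6)]
weight top [([0.622, -0.202,
[... 312 characters left out ...]
 -0.171, 0.037], 0.77)]
scale scene [([0.429, -0.384, 0.04], 0.64), ([0.457, 0.347, 0.042], 0.3)]
scale top [([0.412, -0.381, 0.041], 0.55)]
tray scene [([0.468, -0.009, 0.003], 0.76)]
tray top [([0.473, -0.009, 0.012], 0.78)]
pile scene [([0.457, 0.346, 0.043], 0.87)]
pile top [([0.43, 0.355, 0.039], 0.56)]
wheel_head scene [([0.662, 0.187, 0.046], 0.72), ([0.462, 0.552, 0.049], 0.65), ([0.214, 0.329, 0.046], 0.61)]
wheel_head top [([0.651, 0.19, 0.051], 0.66), ([0.227, 0.321, 0.047], 0.58), ([0.453, 0.552, 0.05], 0.56)]
figure scene [([0.633, 0.404, 0.074], 0.67)]
figure top [([0.607, 0.404, 0.088], 0.64)]
glue scene [([0.648, -0.42, 0.095], 0.86)]
glue top [([0.622, -0.417, 0.097], 0.93)]
```

View pics/scene.png

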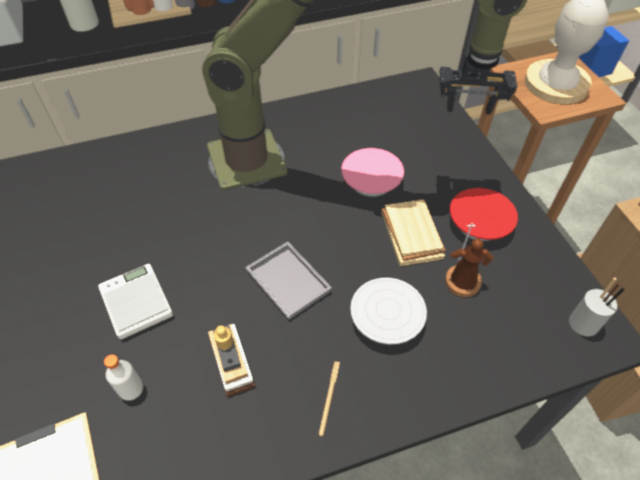

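View pics/top.png

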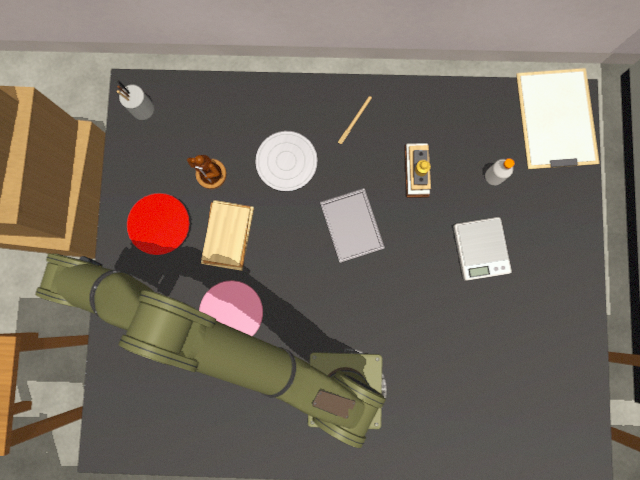

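The aluminium wheel head is at scene (388,310) and top (286,160). Its look-alikes are the pink disc, scene (372,170), and the red disc, scene (484,214). The stack is at scene (230,358) and top (418,170), and only one of everything else shows. Next I fit the poses from the silhouettes and confirm the picks in one enlarged crop.

```bash
cat > h.py <<'E'
import numpy as np, cv2
from scipy.spatial.transform import Rotation as R
from scipy.optimize import minimize
from plant import r
def proj(c,P):
    p=(np.asarray(P)-c['eye'])@R.from_quat(c['rotation']).as_matrix()
    p=p*[1,-1,-1]; q=p@c['intrinsics'].T
    return q[:,:2]/q[:,2:]
def box(l,w,z0,z1): return [[np.array([[sx*l/2,sy*w/2,z] for sx in(1,-1) for sy in(1,-1) for z in(z0,z1)])]][0]
def cyl(*rz):
    t=np.linspace(0,2*np.pi,48,endpoint=False); out=[]
    for (ra,za),(rb,zb) in zip(rz[:-1],rz[1:]):
        out.append(np.concatenate([np.c_[q*np.cos(t),q*np.sin(t),0*t+z] for q,z in((ra,za),(rb,zb))]))
    return out
M=dict(weight=cyl((.019,0),(.019,.04),(.0075,.046),(.0075,.052),(.011,.052),(.011,.058),(.007,.062)),
 bar=box(.1,.04,0,.02),caul=box(.13,.054,0,.018),
 plinth=box(.16,.066,0,.018)+box(.15,.062,.018,.037),
 scale=box(.12,.124,.035,.04),tray=box(.18,.13,0,.022),pile=box(.17,.11,.03,.042)+box(.19,.12,0,.014),
 wheel_head=cyl((.09,0),(.09,.01)),glue=cyl((.028,0),(.028,.15)))
def draw(c,name,pose,img=None,val=1.):
    x,y,z,a=pose; img=np.zeros((480,640),np.float32) if img is None else img
    Rz=R.from_euler('z',a).as_matrix()
    for part in M[name]:
        p=proj(c,part@Rz.T+[x,y,z])
        h=cv2.convexHull(np.round(p*16).astype(np.int32))
        cv2.fillConvexPoly(img,h,val,cv2.LINE_AA,4)
    return img
def sil(cam,name,near=None):
    s=r.silhouettes(cam,name)
    if not s: return None
    if near is None: return s[0]['pixels']
    c=r.get_calibration(cam); n=proj(c,[near])[0]
    s.sort(key=lambda d:np.hypot(*(np.argwhere(d['pixels']).mean(0)[::-1]-n)))
    return s[0]['pixels']
def fit(name,obs,p0,above=(),fixz=False,step=(.008,.008,.006,.1)):
    """obs: list of (calib, mask); above: list of (name,pose) occluding"""
    p0=np.array(p0,float); k=[0,1,3] if fixz else [0,1,2,3]
    if name in('weight','wheel_head','glue'): k=k[:-1]
    occ=[[draw(c,n,p) for n,p in above] for c,_ in obs]
    def f(v):
        p=p0.copy();p[k]=v;e=0
        for (c,m),o in zip(obs,occ):
            d=draw(c,name,p)
            for q in o: d=d*(1-q)
            m=m.astype(np.float32); e+=1-np.minimum(d,m).sum()/max(1,np.maximum(d,m).sum())
        return e/len(obs)
    best=None;x=p0[k]
    for i in range(3):
        sx=np.vstack([x]+[x+np.eye(len(k))[j]*np.array(step)[k][j]*(1,-.7,.5)[i] for j in range(len(k))])
        b=minimize(f,x,method='Nelder-Mead',options=dict(initial_simplex=sx,xatol=1e-4,fatol=1e-5,maxiter=400))
        x=b.x
    p=p0.copy();p[k]=x
    return p,b.fun
def go(x,y,z,ydir_deg,s=None):
    """rows needed: tool-frame translation to (x,y,z) and z-turn in deg so tool y points along ydir (mod 180)"""
    s=s or r.get_state(); T=R.from_quat(s['eef_rot']); 
    t=T.inv().apply(np.array([x,y,z])-s['tool_pos'])
    ty=T.apply([0,1,0]); cur=np.degrees(np.arctan2(ty[1],ty[0]))
    d=(ydir_deg-cur+90)%180-90
    tilt=T.inv().apply(np.cross(T.apply([0,0,1]),[0,0,-1]))*57.3
    print('pos',np.round(s['tool_pos'],4),'ydir',round(cur,2),'trans(tool)',np.round(t,4),'rz(tool)',round(-d,2),'tiltfix',np.round(tilt,2),'q7',round(s['q'][6],2))
E
cat > a.py <<'E'
from h import *
cams=("scene","top"); im={c:r.snapshot(c) for c in cams}; cal={c:r.get_calibration(c) for c in cams}
g=dict(weight=(.63,-.2,.075,0),bar=(.65,-.197,.055,0),caul=(.65,-.19,.037,0),plinth=(.65,-.19,0,0),scale=(.415,-.382,0,0),tray=(.47,-.008,0,.2),pile=(.44,.35,0,0),wheel_head=(.655,.19,.038,0),glue=(.635,-.42,0,0))
above=[]
for n,p0 in g.items():
    o=[(cal[c],sil(c,n,p0[:3])) for c in cams]; o=[q for q in o if q[1] is not None]
    ab=above if n in('bar','caul','plinth') else []
    p,e=fit(n,o,p0,ab); print(n,np.round(p,4),'err',round(e,3),len(o))
    if n in('weight','bar','caul','plinth'): above=above+[(n,p)]
s=im['scene']
cv2.imwrite('pics/crop.png',np.hstack([cv2.resize(s[310:410,180:280],(400,400)),cv2.resize(s[260:360,338:438],(400,400))]))
E
python3 a.py
```

```text
weight [ 0.6312 -0.2013  0.0749  0.    ] err 0.177 2
bar [ 6.418e-01 -2.002e-01  5.990e-02 -4.000e-04] err 0.249 2
caul [ 0.6446 -0.1984  0.0416  0.0604] err 0.313 2
plinth [ 0.6459 -0.1975  0.0039  0.0385] err 0.353 2
scale [ 4.178e-01 -3.834e-01 -4.000e-04  1.690e-01] err 0.312 2
tray [ 0.4739 -0.0075  0.0029  0.3312] err 0.023 2
pile [ 0.4359  0.3586 -0.0021 -0.13  ] err 0.038 2
wheel_head [0.6545 0.1905 0.0347 0.    ] err 0.046 2
glue [ 0.6377 -0.4286 -0.0058  0.    ] err 0.31 2
```

View pics/crop.png

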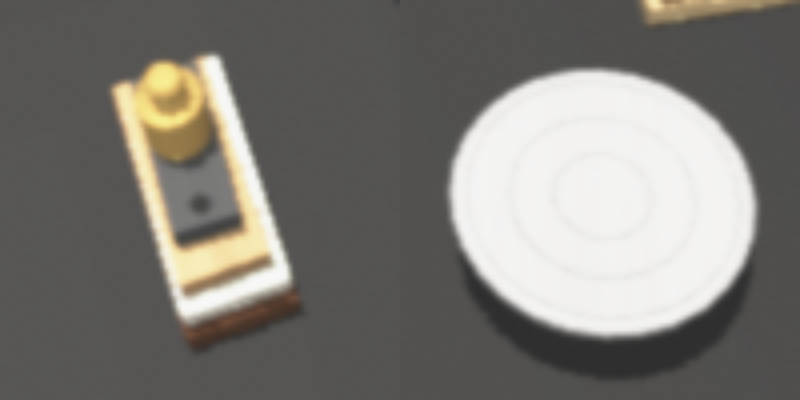

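The crop shows the brass weight on bar, board and plinth (left half) and the plain aluminium head (right half), so both picks are right. I'll move over the stack for a wrist look.

```bash
python3 -c "
from h import *
go(.635,-.2,.3,92)"
```

```text
pos [0.261  0.5679 0.3028] ydir 65.31 trans(tool) [-0.6605 -0.5415  0.0027] rz(tool) -26.69 tiltfix [ 0.01 -0.   -0.  ] q7 -0.22
```

play_rows:
  translation:
    - [-0.0367,-0.0301,0]
    - [-0.0367,-0.0301,0]
    - [-0.0367,-0.0301,0]
    - [-0.0367,-0.0301,0]
    - [-0.0367,-0.0301,0]
    - [-0.0367,-0.0301,0]
    - [-0.0367,-0.0301,0]
    - [-0.0367,-0.0301,0]
    - [-0.0367,-0.0301,0]
    - [-0.0367,-0.0301,0]
    - [-0.0367,-0.0301,0]
    - [-0.0367,-0.0301,0]
    - [-0.0367,-0.0301,0]
    - [-0.0367,-0.0301,0]
    - [-0.0367,-0.0301,0]
    - [-0.0367,-0.0301,0]
    - [-0.0367,-0.0301,0]
    - [-0.0367,-0.0301,0]
  delta_rot:
    - [0,0,0]
    - [0,0,0]
    - [0,0,0]
    - [0,0,0]
    - [0,0,0]
    - [0,0,0]
    - [0,0,0]
    - [0,0,0]
    - [0,0,0]
    - [0,0,0]
    - [0,0,0]
    - [0,0,0]
    - [0,0,0]
    - [0,0,0]
    - [0,0,0]
    - [0,0,0]
    - [0,0,0]
    - [0,0,0]
  grip: [1,1,1,1,1,1,1,1,1,1,1,1,1,1,1,1,1,1]

```text
clock: 4.35
tool_pos: [0.6355, -0.2017, 0.3028]
eef_rot: [0.214, 0.977, 0.0, 0.0]
contact_force: [1.5, 0.1, 0.3]
opening: 0.999
finger_force: 0.0
```

play_rows:
  translation:
    - [0,0,0]
    - [0,0,0]
    - [0,0,0]
    - [0,0,0]
    - [0,0,0]
    - [0,0,0]
  delta_rot:
    - [0,0,-6.7]
    - [0,0,-6.7]
    - [0,0,-6.7]
    - [0,0,-6.6]
    - [0,0,0]
    - [0,0,0]
  grip: [1,1,1,1,1,1]

```text
clock: 5.1
tool_pos: [0.635, -0.2003, 0.3027]
eef_rot: [-0.017, 1.0, 0.0, -0.0]
contact_force: [-0.2, -0.6, -0.4]
opening: 0.996
finger_force: 0.0
```

```bash
cat > w.py <<'E'
from h import *
import sys
cams=("scene","top","wrist"); im={c:r.snapshot(c) for c in cams}; cal={c:r.get_calibration(c) for c in cams}
cv2.imwrite('pics/w1.png',im['wrist'])
g=dict(weight=(.631,-.201,.075,0),bar=(.642,-.2,.055,0),caul=(.645,-.198,.037,0.04),plinth=(.646,-.1975,0,0.04))
above=[]
for n,p0 in g.items():
    m={c:sil(c,n,p0[:3]) for c in cams}
    for cc in (("wrist",),cams):
        o=[(cal[c],m[c]) for c in cc if m[c] is not None]
        if not o: continue
        p,e=fit(n,o,p0,above,fixz=len(cc)==1); print(n,cc,np.round(p,4),'err',round(e,3),len(o))
        if len(cc)==1: pw=p
    above=above+[(n,pw)]
go(pw[0],pw[1],.3,90+np.degrees(pw[3]))
E
python3 w.py
```

```text
weight ('wrist',) [ 0.6295 -0.2018  0.075   0.    ] err 0.095 1
weight ('scene', 'top', 'wrist') [ 0.6304 -0.2011  0.0732  0.    ] err 0.135 3
bar ('wrist',) [ 0.6397 -0.2007  0.055   0.0114] err 0.083 1
bar ('scene', 'top', 'wrist') [ 0.6401 -0.2008  0.0521  0.0157] err 0.204 3
caul ('wrist',) [ 0.6437 -0.2005  0.037   0.0575] err 0.129 1
caul ('scene', 'top', 'wrist') [ 0.6443 -0.2002  0.0334  0.0586] err 0.287 3
plinth ('wrist',) [ 0.646  -0.1975  0.      0.04  ] err 1.0 1
plinth ('scene', 'top', 'wrist') [ 0.6455 -0.1979  0.0039  0.0362] err 0.56 3
pos [ 0.635  -0.2003  0.3027] ydir 92.01 trans(tool) [-0.0111  0.0024  0.0027] rz(tool) -0.28 tiltfix [ 0. -0. -0.] q7 1.57
```

View pics/w1.png

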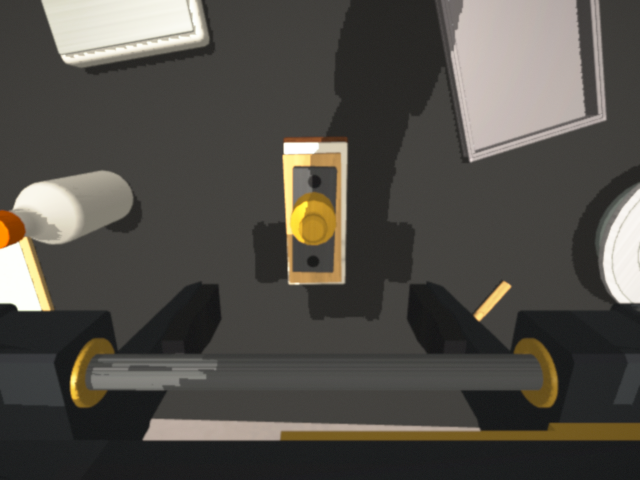

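The wrist view shows the stack along world x with the weight at (313,218), the bar under it, and the glue bottle at (80,205), clear of the gripper. The fitted heights agree with the text to about 2 mm, so I go for the weight.

play_rows:
  translation:
    - [0.005,-0.0011,0]
    - [0,0,0.025]
    - [0,0,0.025]
    - [0,0,0.025]
    - [0,0,0.025]
    - [0,0,0.025]
    - [0,0,0.02]
    - [0,0,0.009]
    - [0,0,0]
    - [0,0,0]
  delta_rot:
    - [0,0,0]
    - [0,0,0]
    - [0,0,0]
    - [0,0,0]
    - [0,0,0]
    - [0,0,0]
    - [0,0,0]
    - [0,0,0]
    - [0,0,0]
    - [0,0,0]
  grip: [1,1,1,1,1,1,1,1,1,1]

```text
clock: 7.1
tool_pos: [0.6306, -0.2016, 0.1496]
eef_rot: [-0.018, 1.0, -0.0, 0.001]
contact_force: [-0.1, -0.1, 0.1]
opening: 0.999
finger_force: 0.0
```

play_rows:
  translation:
    - [0,0,0]
    - [0,0,0]
    - [0,0,0]
    - [0,0,0]
    - [0,0,0]
    - [0,0,0]
    - [0,0,0]
    - [0,0,0]
  delta_rot:
    - [0,0,0]
    - [0,0,0]
    - [0,0,0]
    - [0,0,0]
    - [0,0,0]
    - [0,0,0]
    - [0,0,0]
    - [0,0,0]
  grip: [-1,-1,-1,-1,-1,-1,-1,-1]
  squeeze: 25

```text
clock: 8.1
tool_pos: [0.63, -0.2013, 0.1487]
eef_rot: [-0.018, 1.0, 0.0, -0.0]
contact_force: [0.4, -0.3, -1.0]
opening: 0.422
finger_force: 25.0
```

play_rows:
  translation:
    - [0,0,-0.005]
    - [0,0,-0.015]
    - [0,0,-0.025]
    - [0,0,-0.025]
    - [0,0,-0.02]
    - [0,0,-0.01]
    - [0,0,0]
    - [0,0,0]
  delta_rot:
    - [0,0,0]
    - [0,0,0]
    - [0,0,0]
    - [0,0,0]
    - [0,0,0]
    - [0,0,0]
    - [0,0,0]
    - [0,0,0]
  grip: [-1,-1,-1,-1,-1,-1,-1,-1]

```text
clock: 9.1
tool_pos: [0.6294, -0.2015, 0.2478]
eef_rot: [-0.018, 1.0, 0.0, -0.001]
contact_force: [0.5, 0.2, -5.0]
opening: 0.42
finger_force: 25.0
```

Run:
```python
from h import *
cams=("scene","top","wrist"); im={c:r.snapshot(c) for c in cams}; cal={c:r.get_calibration(c) for c in cams}
cv2.imwrite('pics/w2.png',im['wrist'])
s=r.get_state();print(s['tool_pos'],s['opening'],s['finger_force'],s['contact_force'])
M['full']=box(.12,.124,.035,.04)
for c in cams:
    m=sil(c,'scale',(.418,-.383,.04)); 
    if m is None: continue
    # platform rectangle: unproject mask outline to z=.04 plane
    cc=cal[c];ys,xs=np.nonzero(m)
    d=np.c_[xs,ys,np.ones(len(xs))]@np.linalg.inv(cc['intrinsics']).T*[1,-1,-1]@R.from_quat(cc['rotation']).as_matrix().T
    P=cc['eye']+d*((.04-cc['eye'][2])/d[:,2])[:,None]
    rc=cv2.minAreaRect((P[:,:2]*1000).astype(np.float32)); print(c,rc,np.round(cv2.boxPoints(rc)).tolist(),(xs.min(),xs.max(),ys.min(),ys.max()))
print([np.round(d['point'],3) for d in r.look_for('wrist','weight')])
a=im['scene'][255:345,90:180]; b=im['top'][205:295,440:530]
cv2.imwrite('pics/sc.png',np.hstack([cv2.resize(a,(400,400),interpolation=cv2.INTER_CUBIC),cv2.resize(b,(400,400),interpolation=cv2.INTER_CUBIC)]))
```

```text
[ 0.62960741 -0.2013909   0.24773572] 0.4205110825663598 24.99564429082966 [ 0.02002397 -0.06966618 -4.96447594]
scene ((428.2001037597656, -384.11212158203125), (176.9616241455078, 135.904052734375), 9.857606887817383) [[329.0, -332.0], [353.0, -466.0], [527.0, -436.0], [504.0, -302.0]] (np.int64(100), np.int64(163), np.int64(265), np.int64(338))
top ((350.1983642578125, -419.1881103515625), (49.161720275878906, 112.00056457519531), 39.135990142822266) [[296.0, -391.0], [366.0, -478.0], [405.0, -447.0], [334.0, -360.0]] (np.int64(475), np.int64(509), np.int64(252), np.int64(277))
wrist ((488.40423583984375, -367.478759765625), (41.3969841003418, 140.20472717285156), 2.05234956741333) [[465.0, -298.0], [470.0, -438.0], [512.0, -437.0], [507.0, -297.0]] (np.int64(0), np.int64(191), np.int64(0), np.int64(63))
[array([ 0.62 , -0.199,  0.21 ])]
```

View pics/sc.png

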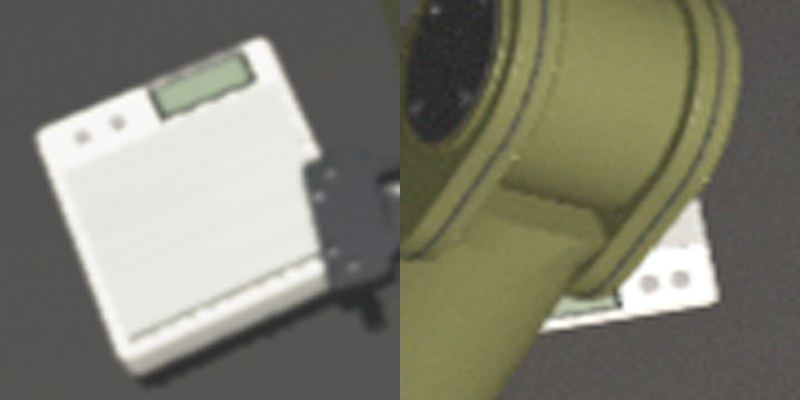

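The weight is held (25 N grip, 5 N load). Here the arm partly covers the scale, so I'll take the platform's corners from the first pictures.

Run:
```python
import cv2,numpy as np
a=cv2.imread('pics/scene.png')[255:345,90:180]; b=cv2.imread('pics/top.png')[205:295,440:530]
cv2.imwrite('pics/sc2.png',np.hstack([cv2.resize(x,(400,400),interpolation=cv2.INTER_CUBIC) for x in(a,b)]))
```

```text
(no output)
```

View pics/sc2.png

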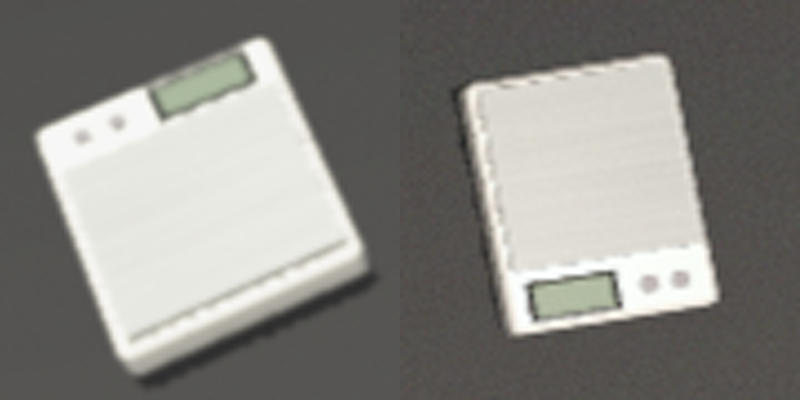

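Scene half: platform corners at crop (65,170), (278,85), (347,240), (132,338). Top half: (78,93), (270,58), (300,248), (112,270).

```bash
cat >> h.py <<'E'
def ray(c,px):
    px=np.atleast_2d(px); d=np.c_[px,np.ones(len(px))]@np.linalg.inv(c['intrinsics']).T*[1,-1,-1]@R.from_quat(c['rotation']).as_matrix().T
    return d/np.linalg.norm(d,axis=1)[:,None]
def plane(c,px,z):
    d=ray(c,px); return c['eye']+d*((z-c['eye'][2])/d[:,2])[:,None]
def tri(obs):
    A=np.zeros((3,3));b=np.zeros(3)
    for c,px in obs:
        d=ray(c,px)[0];Q=np.eye(3)-np.outer(d,d);A+=Q;b+=Q@c['eye']
    return np.linalg.solve(A,b)
E
python3 - <<'E'
from h import *
k=90/400
cs={n:r.get_calibration(n) for n in('scene','top')}
A=np.array([(65,170),(278,85),(347,240),(132,338)])*k+[90-.4,255-.4]
B=np.array([(300,248),(112,270),(78,93),(270,58)])*k+[440-.4,205-.4]
pa=plane(cs['scene'],A,.04);pb=plane(cs['top'],B,.04)
print(np.round(pa,3),np.round(pb,3),pa.mean(0),pb.mean(0))
mid=lambda P:P.mean(0)
print(tri([(cs['scene'],mid(A)),(cs['top'],mid(B))]))
go(*pa.mean(0)[:2],.2478,92)
E
```

```text
[[ 0.385 -0.454  0.04 ]
 [ 0.366 -0.334  0.04 ]
 [ 0.48  -0.313  0.04 ]
 [ 0.503 -0.43   0.04 ]] [[ 0.38  -0.452  0.04 ]
 [ 0.363 -0.332  0.04 ]
 [ 0.477 -0.311  0.04 ]
 [ 0.504 -0.435  0.04 ]] [ 0.43315118 -0.38271453  0.04      ] [ 0.43112245 -0.38249512  0.04      ]
[ 0.43146372 -0.38390042  0.03535806]
pos [ 0.6299 -0.2014  0.2483] ydir 92.02 trans(tool) [ 0.2031 -0.1742  0.0006] rz(tool) 0.02 tiltfix [ 0.02 -0.03 -0.  ] q7 1.54
```

play_rows:
  translation:
    - [0.01,-0.009,0]
    - [0.025,-0.0215,0]
    - [0.03,-0.0255,0]
    - [0.03,-0.0255,0]
    - [0.03,-0.0255,0]
    - [0.03,-0.0255,0]
    - [0.025,-0.0215,0]
    - [0.016,-0.013,0]
    - [0.008,-0.0073,0]
    - [0,0,0]
    - [0,0,0]
  delta_rot:
    - [0,0,0]
    - [0,0,0]
    - [0,0,0]
    - [0,0,0]
    - [0,0,0]
    - [0,0,0]
    - [0,0,0]
    - [0,0,0]
    - [0,0,0]
    - [0,0,0]
    - [0,0,0]
  grip: [-1,-1,-1,-1,-1,-1,-1,-1,-1,-1,-1]

```text
clock: 10.82
tool_pos: [0.4337, -0.3816, 0.2488]
eef_rot: [-0.019, 1.0, 0.0, 0.001]
contact_force: [0.8, -0.4, -4.9]
opening: 0.419
finger_force: 25.0
```

play_rows:
  translation:
    - [0,0,0.02]
    - [0,0,0.03]
    - [0,0,0.03]
    - [0,0,0.025]
    - [0,0,0.012]
    - [0,0,0.005]
    - [0,0,0.004]
    - [0,0,0.003]
    - [0,0,0]
    - [0,0,0]
  delta_rot:
    - [0,0,0]
    - [0,0,0]
    - [0,0,0]
    - [0,0,0]
    - [0,0,0]
    - [0,0,0]
    - [0,0,0]
    - [0,0,0]
    - [0,0,0]
    - [0,0,0]
  grip: [-1,-1,-1,-1,-1,-1,-1,-1,-1,-1]

```text
clock: 12.08
tool_pos: [0.4324, -0.3831, 0.12]
eef_rot: [-0.018, 1.0, -0.0, 0.0]
contact_force: [-0.2, -0.5, -4.7]
opening: 0.421
finger_force: 25.0
```

play_rows:
  translation:
    - [0,0,0.002]
    - [0,0,0.002]
    - [0,0,0.0015]
    - [0,0,0]
    - [0,0,0]
  delta_rot:
    - [0,0,0]
    - [0,0,0]
    - [0,0,0]
    - [0,0,0]
    - [0,0,0]
  grip: [-1,-1,-1,-1,-1]

```text
clock: 12.7
tool_pos: [0.4323, -0.3829, 0.1142]
eef_rot: [-0.018, 1.0, 0.0, -0.0]
contact_force: [0.0, -0.2, -4.3]
opening: 0.423
finger_force: 25.0
```

play_rows:
  translation:
    - [0,0,0.0008]
    - [0,0,0]
    - [0,0,0]
  delta_rot:
    - [0,0,0]
    - [0,0,0]
    - [0,0,0]
  grip: [-1,-1,-1]

```text
clock: 13.08
tool_pos: [0.4324, -0.3829, 0.1137]
eef_rot: [-0.018, 1.0, -0.0, 0.0]
contact_force: [-0.2, 1.0, 0.2]
opening: 0.418
finger_force: 25.0
```

play_rows:
  translation:
    - [0,0,0]
    - [0,0,0]
    - [0,0,0]
    - [0,0,0]
    - [0,0,0]
    - [0,0,0]
    - [0,0,0]
    - [0,0,-0.015]
    - [0,0,-0.03]
    - [0,0,-0.04]
    - [0,0,-0.04]
    - [0,0,-0.03]
    - [0,0,-0.015]
    - [0,0,0]
    - [0,0,0]
  delta_rot:
    - [0,0,0]
    - [0,0,0]
    - [0,0,0]
    - [0,0,0]
    - [0,0,0]
    - [0,0,0]
    - [0,0,0]
    - [0,0,0]
    - [0,0,0]
    - [0,0,0]
    - [0,0,0]
    - [0,0,0]
    - [0,0,0]
    - [0,0,0]
    - [0,0,0]
  grip: [0.3,0.6,1,1,1,1,1,1,1,1,1,1,1,1,1]

```text
clock: 14.95
tool_pos: [0.4317, -0.3826, 0.2823]
eef_rot: [-0.018, 1.0, 0.001, -0.001]
contact_force: [0.1, 0.1, -0.2]
opening: 1.0
finger_force: 0.0
```

Run:
```python
from h import *
im=r.snapshot('wrist'); c=r.get_calibration('wrist'); cv2.imwrite('pics/w3.png',im)
s=r.get_state(); print(s['tool_pos'])
m=sil('wrist','weight',(.432,-.383,.08))
print(fit('weight',[(c,m)],(.432,-.383,.04,0),fixz=True))
```

```text
[ 0.43165901 -0.38253189  0.28208681]
(array([ 0.4320641 , -0.38309677,  0.04      ,  0.        ]), np.float64(0.06780564785003662))
```

View pics/w3.png

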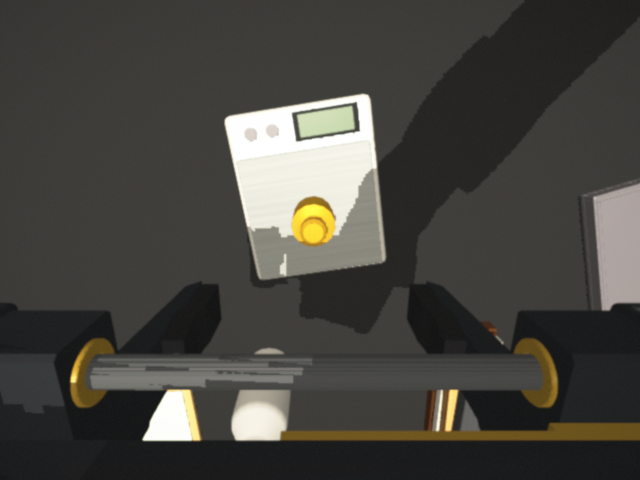

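The weight stands centred on the platform at (313,225). Now back over the stack.

play_rows:
  translation:
    - [-0.0145,0.0124,0]
    - [-0.035,0.028,0]
    - [-0.035,0.028,0]
    - [-0.035,0.028,0]
    - [-0.035,0.028,0]
    - [-0.035,0.028,0]
    - [-0.025,0.022,0]
    - [0,0,0]
    - [0,0,0]
  delta_rot:
    - [0,0,0]
    - [0,0,0]
    - [0,0,0]
    - [0,0,0]
    - [0,0,0]
    - [0,0,0]
    - [0,0,0]
    - [0,0,0]
    - [0,0,0]
  grip: [1,1,1,1,1,1,1,1,1]

```text
clock: 16.18
tool_pos: [0.6402, -0.2009, 0.2828]
eef_rot: [-0.018, 1.0, -0.0, -0.001]
contact_force: [-0.3, -0.4, -0.7]
opening: 0.999
finger_force: 0.0
```

Run:
```python
from h import *
im=r.snapshot('wrist'); c=r.get_calibration('wrist'); cv2.imwrite('pics/w4.png',im)
r.snapshot('scene');r.snapshot('top')
ab=[]
for n,p0 in (('bar',(.64,-.2,.055,.01)),('caul',(.644,-.2,.037,.05)),('plinth',(.646,-.198,0,.04))):
    m=sil('wrist',n,p0[:3]); 
    if m is None: print(n,'none');continue
    p,e=fit(n,[(c,m)],p0,ab,fixz=True); print(n,np.round(p,4),e); 
    pz,e=fit(n,[(c,m)],p0,ab); print('  free z',np.round(pz,4),e); 
    ab=ab+[(n,p)]
    if n=='bar': go(p[0],p[1],.123,90+np.degrees(p[3]))
```

```text
bar [ 0.6391 -0.2015  0.055   0.0082] 0.028902769088745117
  free z [ 0.6399 -0.2013  0.051   0.0136] 0.01750093698501587
pos [ 0.6398 -0.2023  0.2834] ydir 91.91 trans(tool) [0.0006 0.0009 0.1604] rz(tool) 1.44 tiltfix [-0.04 -0.04  0.  ] q7 1.55
caul [ 0.6431 -0.2014  0.037   0.0576] 0.140683114528656
  free z [ 0.6441 -0.2014  0.033   0.0502] 0.128196120262146
plinth [ 0.6435 -0.199   0.      0.0426] 0.1430562138557434
  free z [ 0.6439 -0.1989 -0.0054  0.0432] 0.08464264869689941
```

View pics/w4.png

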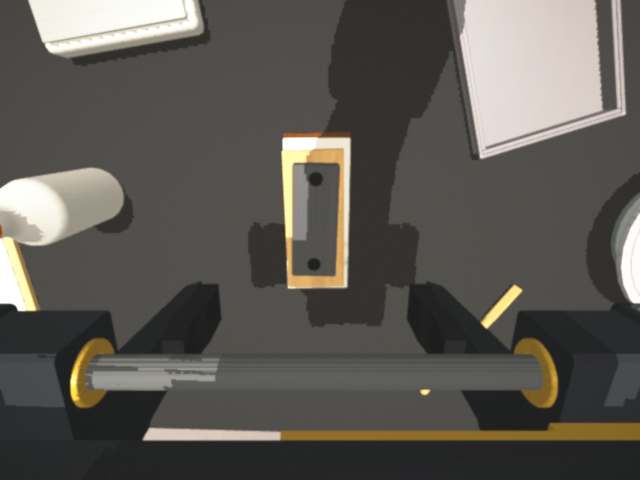

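play_rows:
  translation:
    - [0,0,0]
    - [0,0,0.03]
    - [0,0,0.035]
    - [0,0,0.035]
    - [0,0,0.03]
    - [0,0,0.02]
    - [0,0,0.008]
    - [0,0,0]
    - [0,0,0]
  delta_rot:
    - [0,0,1.3]
    - [0,0,0]
    - [0,0,0]
    - [0,0,0]
    - [0,0,0]
    - [0,0,0]
    - [0,0,0]
    - [0,0,0]
    - [0,0,0]
  grip: [1,1,1,1,1,1,1,1,1]

```text
clock: 17.6
tool_pos: [0.6413, -0.2012, 0.1266]
eef_rot: [-0.006, 1.0, -0.0, 0.001]
contact_force: [0.1, -0.4, -0.2]
opening: 0.999
finger_force: 0.0
```

play_rows:
  translation:
    - [0,0,0]
    - [0,0,0]
    - [0,0,0]
    - [0,0,0]
    - [0,0,0]
    - [0,0,0]
    - [0,0,0]
    - [0,0,0]
  delta_rot:
    - [0,0,0]
    - [0,0,0]
    - [0,0,0]
    - [0,0,0]
    - [0,0,0]
    - [0,0,0]
    - [0,0,0]
    - [0,0,0]
  grip: [-1,-1,-1,-1,-1,-1,-1,-1]
  squeeze: 40

```text
clock: 18.6
tool_pos: [0.6405, -0.2008, 0.1254]
eef_rot: [-0.006, 1.0, 0.0, -0.0]
contact_force: [-0.5, 0.6, 0.3]
opening: 0.454
finger_force: 40.0
```

play_rows:
  translation:
    - [0,0,-0.005]
    - [0,0,-0.01]
    - [0,0,-0.02]
    - [0,0,-0.03]
    - [0,0,-0.03]
    - [0,0,-0.02]
    - [0,0,-0.01]
    - [0,0,0]
    - [0,0,0]
  delta_rot:
    - [0,0,0]
    - [0,0,0]
    - [0,0,0]
    - [0,0,0]
    - [0,0,0]
    - [0,0,0]
    - [0,0,0]
    - [0,0,0]
    - [0,0,0]
  grip: [-1,-1,-1,-1,-1,-1,-1,-1,-1]

```text
clock: 19.73
tool_pos: [0.6399, -0.201, 0.2495]
eef_rot: [-0.006, 1.0, 0.0, -0.001]
contact_force: [0.1, 0.7, -6.2]
opening: 0.45
finger_force: 40.0
```

Run:
```python
from h import *
im=r.snapshot('wrist'); c=r.get_calibration('wrist'); cv2.imwrite('pics/w5.png',im)
sc=r.snapshot('scene');cs=r.get_calibration('scene')
s=r.get_state()
print(s['opening'],s['contact_force'],[np.round(d['point'],3).tolist() for d in r.look_for('wrist','bar')])
go(.474,-.0075,.22,90+np.degrees(.3312))
```

```text
0.4454354578418421 [ 0.32245246  0.41520488 -6.18977242] [[0.622, -0.201, 0.197]]
pos [ 0.6401 -0.2009  0.2494] ydir 90.73 trans(tool) [0.1635 0.1955 0.0298] rz(tool) -18.25 tiltfix [ 0.03 -0.1   0.  ] q7 1.52
```

play_rows:
  translation:
    - [0.0115,0.0135,0]
    - [0.025,0.03,0]
    - [0.03,0.036,0]
    - [0.03,0.036,0]
    - [0.03,0.036,0]
    - [0.022,0.026,0]
    - [0.015,0.018,0]
    - [0,0,0]
    - [0,0,0]
    - [0,0,0]
    - [0,0,0]
    - [0,0,0]
  delta_rot:
    - [0,0,0]
    - [0,0,0]
    - [0,0,0]
    - [0,0,0]
    - [0,0,0]
    - [0,0,0]
    - [0,0,0]
    - [0,0,-5]
    - [0,0,-8]
    - [0,0,-5.2]
    - [0,0,0]
    - [0,0,0]
  grip: [-1,-1,-1,-1,-1,-1,-1,-1,-1,-1,-1,-1]

```text
clock: 21.38
tool_pos: [0.4747, -0.0076, 0.2504]
eef_rot: [-0.164, 0.987, 0.0, 0.0]
contact_force: [0.2, 0.4, -6.0]
opening: 0.448
finger_force: 40.0
```

Run:
```python
from h import *
r.snapshot('wrist'); c=r.get_calibration('wrist')
m=sil('wrist','tray',(.474,-.0075,.01))
print(np.round(plane(c,np.array([(np.argwhere(m).mean(0)[::-1])]),.01),3))
go(.474,-.0075,.0744,90+np.degrees(.3312))
```

```text
[[ 0.435 -0.022  0.01 ]]
pos [ 0.4747 -0.0076  0.2504] ydir 108.86 trans(tool) [0.0007 0.0003 0.176 ] rz(tool) -0.11 tiltfix [-0.    0.01 -0.  ] q7 1.32
```

play_rows:
  translation:
    - [0,0,0.02]
    - [0,0,0.035]
    - [0,0,0.035]
    - [0,0,0.035]
    - [0,0,0.025]
    - [0,0,0.012]
    - [0,0,0.006]
    - [0,0,0.004]
    - [0,0,0.002]
    - [0,0,0]
    - [0,0,0]
  delta_rot:
    - [0,0,0]
    - [0,0,0]
    - [0,0,0]
    - [0,0,0]
    - [0,0,0]
    - [0,0,0]
    - [0,0,0]
    - [0,0,0]
    - [0,0,0]
    - [0,0,0]
    - [0,0,0]
  grip: [-1,-1,-1,-1,-1,-1,-1,-1,-1,-1,-1]

```text
clock: 22.85
tool_pos: [0.4748, -0.0076, 0.0767]
eef_rot: [-0.164, 0.986, 0.0, 0.0]
contact_force: [0.2, 0.0, -6.2]
opening: 0.45
finger_force: 40.0
```

play_rows:
  translation:
    - [0,0,0.001]
    - [0,0,0.001]
    - [0,0,0.0005]
    - [0,0,0]
    - [0,0,0]
  delta_rot:
    - [0,0,0]
    - [0,0,0]
    - [0,0,0]
    - [0,0,0]
    - [0,0,0]
  grip: [-1,-1,-1,-1,-1]

```text
clock: 23.48
tool_pos: [0.4746, -0.0076, 0.0743]
eef_rot: [-0.164, 0.986, -0.0, 0.0]
contact_force: [0.5, 0.7, 5.3]
opening: 0.447
finger_force: 40.0
```

play_rows:
  translation:
    - [0,0,0]
    - [0,0,0]
    - [0,0,0]
    - [0,0,0]
    - [0,0,0]
    - [0,0,0]
    - [0,0,-0.01]
    - [0,0,-0.025]
    - [0,0,-0.04]
    - [0,0,-0.04]
    - [0,0,-0.04]
    - [0,0,-0.03]
    - [0,0,-0.02]
    - [0,0,0]
    - [0,0,0]
  delta_rot:
    - [0,0,0]
    - [0,0,0]
    - [0,0,0]
    - [0,0,0]
    - [0,0,0]
    - [0,0,0]
    - [0,0,0]
    - [0,0,0]
    - [0,0,0]
    - [0,0,0]
    - [0,0,0]
    - [0,0,0]
    - [0,0,0]
    - [0,0,0]
    - [0,0,0]
  grip: [0,0.25,0.25,0.25,0.25,0.25,0.25,0.25,0.25,0.25,1,1,1,1,1]

```text
clock: 25.35
tool_pos: [0.474, -0.0079, 0.2785]
eef_rot: [-0.164, 0.986, -0.0, -0.001]
contact_force: [0.6, -0.8, -1.0]
opening: 1.0
finger_force: 0.0
```

Run:
```python
from h import *
im=r.snapshot('wrist'); c=r.get_calibration('wrist'); cv2.imwrite('pics/w6.png',im)
m=sil('wrist','bar',(.474,-.0075,.02))
print(fit('bar',[(c,m)],(.474,-.0075,.004,.33)))
go(.64,-.2,.26,92.8)
```

```text
(array([ 0.47446538, -0.00750081, -0.00366332,  0.33713286]), np.float64(0.004001021385192871))
pos [ 0.474  -0.0077  0.2781] ydir 108.93 trans(tool) [-0.0947 -0.2357  0.0178] rz(tool) 16.13 tiltfix [ 0.02 -0.11 -0.  ] q7 1.33
```

View pics/w6.png

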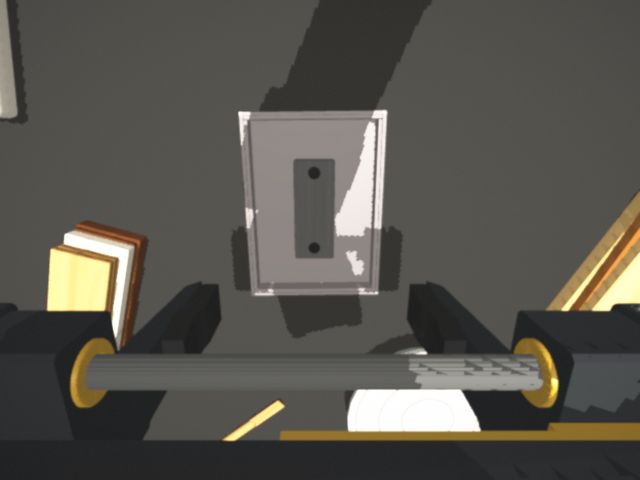

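The bar lies flat in the tray, centred near (314,208). Next, the board.

play_rows:
  translation:
    - [-0.0097,-0.0237,0]
    - [-0.017,-0.042,0]
    - [-0.017,-0.042,0]
    - [-0.017,-0.042,0]
    - [-0.017,-0.042,0]
    - [-0.01,-0.026,0]
    - [-0.007,-0.018,0]
    - [0,0,0]
    - [0,0,0]
    - [0,0,0]
    - [0,0,0]
  delta_rot:
    - [0,0,0]
    - [0,0,0]
    - [0,0,0]
    - [0,0,0]
    - [0,0,0]
    - [0,0,0]
    - [0,0,0]
    - [0,0,8]
    - [0,0,8.1]
    - [0,0,0]
    - [0,0,0]
  grip: [1,1,1,1,1,1,1,1,1,1,1]

```text
clock: 26.82
tool_pos: [0.6404, -0.1997, 0.2782]
eef_rot: [-0.026, 1.0, 0.0, -0.001]
contact_force: [1.0, 0.3, 0.4]
opening: 0.997
finger_force: 0.0
```

Run:
```python
from h import *
im=r.snapshot('wrist'); c=r.get_calibration('wrist'); cv2.imwrite('pics/w7.png',im)
ab=[]
for n,p0 in (('caul',(.644,-.2,.037,.05)),('plinth',(.646,-.198,0,.04))):
    m=sil('wrist',n,p0[:3])
    p,e=fit(n,[(c,m)],p0,ab,fixz=True); print(n,np.round(p,4),e); 
    pz,e=fit(n,[(c,m)],p0,ab); print('  free z',np.round(pz,4),e); 
    ab=ab+[(n,p)]
    if n=='caul': go(p[0],p[1],.104,90+np.degrees(p[3]))
```

```text
caul [ 0.6443 -0.2002  0.037   0.063 ] 0.016808688640594482
  free z [ 0.6447 -0.2003  0.0334  0.0595] 0.009708762168884277
pos [ 0.6405 -0.1998  0.2785] ydir 92.91 trans(tool) [-0.0039 -0.0006  0.1745] rz(tool) -0.7 tiltfix [ 0.02 -0.03 -0.  ] q7 1.53
plinth [ 0.6442 -0.1982  0.      0.0495] 0.2631322741508484
  free z [ 0.645  -0.1973 -0.0178  0.0311] 0.12639623880386353
```

play_rows:
  translation:
    - [-0.0039,-0.0006,0]
    - [0,0,0.03]
    - [0,0,0.04]
    - [0,0,0.04]
    - [0,0,0.03]
    - [0,0,0.02]
    - [0,0,0.0125]
    - [0,0,0]
    - [0,0,0]
  delta_rot:
    - [0,0,-0.6]
    - [0,0,0]
    - [0,0,0]
    - [0,0,0]
    - [0,0,0]
    - [0,0,0]
    - [0,0,0]
    - [0,0,0]
    - [0,0,0]
  grip: [1,1,1,1,1,1,1,1,1]

```text
clock: 28.1
tool_pos: [0.6453, -0.2004, 0.1075]
eef_rot: [-0.03, 1.0, -0.0, 0.001]
contact_force: [0.4, -0.3, -0.2]
opening: 1.001
finger_force: 0.0
```

play_rows:
  translation:
    - [0,0,0]
    - [0,0,0]
    - [0,0,0]
    - [0,0,0]
    - [0,0,0]
    - [0,0,0]
    - [0,0,0]
    - [0,0,0]
  delta_rot:
    - [0,0,0]
    - [0,0,0]
    - [0,0,0]
    - [0,0,0]
    - [0,0,0]
    - [0,0,0]
    - [0,0,0]
    - [0,0,0]
  grip: [-1,-1,-1,-1,-1,-1,-1,-1]
  squeeze: 15

```text
clock: 29.1
tool_pos: [0.6446, -0.2003, 0.1065]
eef_rot: [-0.03, 1.0, 0.0, 0.0]
contact_force: [-0.5, -0.2, 2.9]
opening: 0.612
finger_force: 15.0
```

play_rows:
  translation:
    - [0,0,-0.005]
    - [0,0,-0.015]
    - [0,0,-0.03]
    - [0,0,-0.04]
    - [0,0,-0.04]
    - [0,0,-0.03]
    - [0,0,-0.01]
    - [0,0,0]
    - [0,0,0]
  delta_rot:
    - [0,0,0]
    - [0,0,0]
    - [0,0,0]
    - [0,0,0]
    - [0,0,0]
    - [0,0,0]
    - [0,0,0]
    - [0,0,0]
    - [0,0,0]
  grip: [-1,-1,-1,-1,-1,-1,-1,-1,-1]

```text
clock: 30.22
tool_pos: [0.6437, -0.2003, 0.2748]
eef_rot: [-0.03, 1.0, 0.0, -0.001]
contact_force: [0.1, 0.2, -2.0]
opening: 0.608
finger_force: 15.0
```

Run:
```python
from h import *
r.snapshot('wrist'); r.snapshot('scene');r.snapshot('top')
s=r.get_state(); print(s['opening'],s['contact_force'])
cal={c:r.get_calibration(c) for c in('scene','top')}
m={c:sil(c,'pile',(.436,.358,.03)) for c in cal}
print(fit('pile',[(cal[c],m[c]) for c in cal if m[c] is not None],(.436,.358,0,-.13)))
print('in grip',[np.round(d['point'],3).tolist() for d in r.look_for('scene','caul')])
go(.436,.3586,.276,90-7.4)
```

```text
0.6106549930485349 [-0.74012642  0.59844526 -1.28191766]
(array([ 0.43661402,  0.35785131,  0.00116295, -0.13547001]), np.float64(0.04220512509346008))
in grip [[0.67, -0.2, 0.22]]
pos [ 0.6444 -0.2002  0.2758] ydir 93.42 trans(tool) [1.746e-01 5.703e-01 2.000e-04] rz(tool) 10.82 tiltfix [ 0.02 -0.05  0.  ] q7 1.54
```

play_rows:
  translation:
    - [0.0086,0.0283,0]
    - [0.014,0.046,0]
    - [0.014,0.046,0]
    - [0.014,0.046,0]
    - [0.014,0.046,0]
    - [0.014,0.046,0]
    - [0.014,0.046,0]
    - [0.014,0.046,0]
    - [0.014,0.046,0]
    - [0.014,0.046,0]
    - [0.014,0.046,0]
    - [0.014,0.046,0]
    - [0.012,0.036,0]
    - [0,0,0]
    - [0,0,0]
    - [0,0,0]
    - [0,0,0]
  delta_rot:
    - [0,0,0]
    - [0,0,0]
    - [0,0,0]
    - [0,0,0]
    - [0,0,0]
    - [0,0,0]
    - [0,0,0]
    - [0,0,0]
    - [0,0,0]
    - [0,0,0]
    - [0,0,0]
    - [0,0,0]
    - [0,0,0]
    - [0,0,5.4]
    - [0,0,5.4]
    - [0,0,0]
    - [0,0,0]
  grip: [-1,-1,-1,-1,-1,-1,-1,-1,-1,-1,-1,-1,-1,-1,-1,-1,-1]

```text
clock: 32.65
tool_pos: [0.4363, 0.3585, 0.2764]
eef_rot: [0.064, 0.998, 0.0, 0.0]
contact_force: [0.1, -0.3, -1.3]
opening: 0.612
finger_force: 15.0
```

play_rows:
  translation:
    - [0,0,0.02]
    - [0,0,0.03]
    - [0,0,0.035]
    - [0,0,0.035]
    - [0,0,0.02]
    - [0,0,0.01]
    - [0,0,0.005]
    - [0,0,0.003]
    - [0,0,0]
    - [0,0,0]
  delta_rot:
    - [0,0,0]
    - [0,0,0]
    - [0,0,0]
    - [0,0,0]
    - [0,0,0]
    - [0,0,0]
    - [0,0,0]
    - [0,0,0]
    - [0,0,0]
    - [0,0,0]
  grip: [-1,-1,-1,-1,-1,-1,-1,-1,-1,-1]

```text
clock: 33.9
tool_pos: [0.4365, 0.3588, 0.1189]
eef_rot: [0.064, 0.998, 0.0, 0.0]
contact_force: [0.2, -0.3, -0.7]
opening: 0.613
finger_force: 15.0
```

play_rows:
  translation:
    - [0,0,0.0025]
    - [0,0,0.002]
    - [0,0,0.0015]
    - [0,0,0.001]
    - [0,0,0]
    - [0,0,0]
  delta_rot:
    - [0,0,0]
    - [0,0,0]
    - [0,0,0]
    - [0,0,0]
    - [0,0,0]
    - [0,0,0]
  grip: [-1,-1,-1,-1,-1,-1]

```text
clock: 34.65
tool_pos: [0.4362, 0.3586, 0.1115]
eef_rot: [0.064, 0.998, 0.0, -0.0]
contact_force: [-0.3, -0.3, 0.7]
opening: 0.613
finger_force: 15.0
```

play_rows:
  translation:
    - [0,0,0]
    - [0,0,0]
    - [0,0,0]
    - [0,0,0]
    - [0,0,0]
    - [0,0,-0.01]
    - [0,0,-0.025]
    - [0,0,-0.04]
    - [0,0,-0.04]
    - [0,0,-0.03]
    - [0,0,-0.02]
    - [0,0,0]
    - [0,0,0]
  delta_rot:
    - [0,0,0]
    - [0,0,0]
    - [0,0,0]
    - [0,0,0]
    - [0,0,0]
    - [0,0,0]
    - [0,0,0]
    - [0,0,0]
    - [0,0,0]
    - [0,0,0]
    - [0,0,0]
    - [0,0,0]
    - [0,0,0]
  grip: [0.5,1,1,1,1,1,1,1,1,1,1,1,1]

```text
clock: 36.28
tool_pos: [0.4359, 0.3582, 0.2759]
eef_rot: [0.064, 0.998, -0.0, -0.0]
contact_force: [0.1, 0.1, -0.3]
opening: 1.006
finger_force: 0.0
```

Run:
```python
from h import *
im=r.snapshot('wrist'); c=r.get_calibration('wrist'); cv2.imwrite('pics/w8.png',im)
m=sil('wrist','caul',(.436,.3586,.05))
print(fit('caul',[(c,m)],(.436,.3586,.042,-.13)))
go(.643,-.199,.276,92.4)
```

```text
(array([ 0.4364459 ,  0.35806371,  0.03768518, -0.12830716]), np.float64(0.008871674537658691))
pos [0.4358 0.3582 0.2754] ydir 82.63 trans(tool) [-2.77e-01 -5.26e-01 -1.00e-04] rz(tool) -9.77 tiltfix [-0.09 -0.07  0.  ] q7 0.37
```

View pics/w8.png

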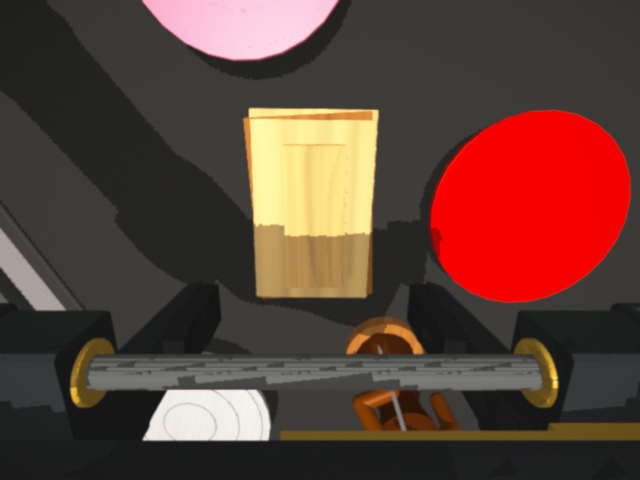

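The board lies on the pile, centred near (315,215), with the figure untouched. Now a wrist look at the wheel head on the way to the plinth.

```bash
python3 -c "
from h import *
go(.65,.19,.296,92.4)"
```

```text
pos [0.4358 0.3582 0.2754] ydir 82.63 trans(tool) [-0.234  -0.1393 -0.0206] rz(tool) -9.77 tiltfix [-0.09 -0.07  0.  ] q7 0.37
```

play_rows:
  translation:
    - [0,0,-0.0206]
    - [0,-0.025,0]
    - [-0.02,-0.0303,0]
    - [-0.034,-0.034,0]
    - [-0.045,-0.03,0]
    - [-0.045,-0.015,0]
    - [-0.045,-0.005,0]
    - [-0.03,0,0]
    - [-0.015,0,0]
    - [0,0,0]
    - [0,0,0]
    - [0,0,0]
    - [0,0,0]
  delta_rot:
    - [0,0,0]
    - [0,0,0]
    - [0,0,0]
    - [0,0,0]
    - [0,0,0]
    - [0,0,0]
    - [0,0,0]
    - [0,0,0]
    - [0,0,0]
    - [0,0,-5]
    - [0,0,-4.8]
    - [0,0,0]
    - [0,0,0]
  grip: [1,1,1,1,1,1,1,1,1,1,1,1,1]

```text
clock: 38.0
tool_pos: [0.6502, 0.1903, 0.2964]
eef_rot: [-0.02, 1.0, -0.0, -0.001]
contact_force: [-0.5, -0.4, -0.7]
opening: 0.994
finger_force: 0.0
```

Run:
```python
from h import *
im=r.snapshot('wrist'); c=r.get_calibration('wrist'); cv2.imwrite('pics/w9.png',im)
m=sil('wrist','wheel_head',(.655,.19,.045)); print(m.sum())
print(fit('wheel_head',[(c,m)],(.655,.19,.038,0)),fit('wheel_head',[(c,m)],(.655,.19,.038,0),fixz=True))
go(.644,-.199,.276,92.7)
```

```text
25438
(array([0.65516836, 0.18911726, 0.0343384 , 0.        ]), np.float64(0.007404804229736328)) (array([0.65472669, 0.18937128, 0.038     , 0.        ]), np.float64(0.02003622055053711))
pos [0.6503 0.1904 0.2968] ydir 92.38 trans(tool) [ 0.0224 -0.3888  0.0208] rz(tool) -0.32 tiltfix [-0.01 -0.02  0.  ] q7 0.98
```

View pics/w9.png

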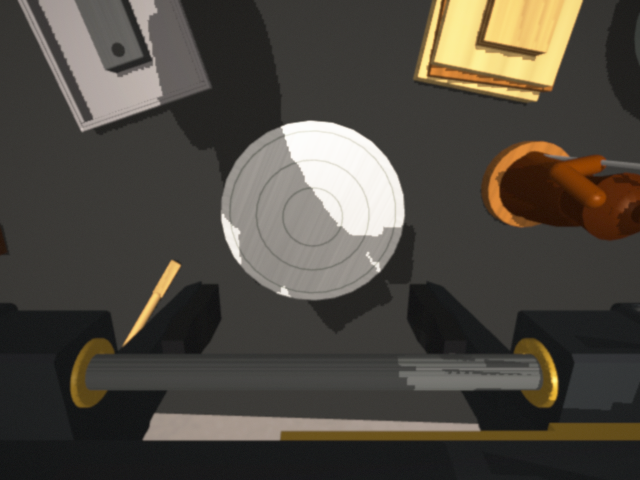

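The wheel head shows whole at (313,210); its centre is at (0.655, 0.189). The figure stands clear to the right. On to the plinth.

play_rows:
  translation:
    - [0.0024,-0.0188,0]
    - [0.002,-0.045,0.002]
    - [0.003,-0.05,0.003]
    - [0.003,-0.05,0.003]
    - [0.003,-0.05,0.003]
    - [0.003,-0.05,0.003]
    - [0.002,-0.05,0.003]
    - [0.002,-0.045,0.002]
    - [0.002,-0.03,0.002]
    - [0,0,0]
    - [0,0,0]
    - [0,0,0]
  delta_rot:
    - [0,0,-0.3]
    - [0,0,0]
    - [0,0,0]
    - [0,0,0]
    - [0,0,0]
    - [0,0,0]
    - [0,0,0]
    - [0,0,0]
    - [0,0,0]
    - [0,0,0]
    - [0,0,0]
    - [0,0,0]
  grip: [1,1,1,1,1,1,1,1,1,1,1,1]

```text
clock: 39.6
tool_pos: [0.6465, -0.197, 0.2763]
eef_rot: [-0.025, 1.0, 0.001, 0.0]
contact_force: [-0.0, 0.6, 0.6]
opening: 1.0
finger_force: 0.0
```

Run:
```python
from h import *
im=r.snapshot('wrist'); c=r.get_calibration('wrist'); cv2.imwrite('pics/w10.png',im)
m=sil('wrist','plinth',(.644,-.198,.02)); p0=(.645,-.198,0,.05)
p,e=fit('plinth',[(c,m)],p0,fixz=True); print(np.round(p,4),e)
print(fit('plinth',[(c,m)],p0))
go(p[0],p[1],.071,90+np.degrees(p[3]))
```

```text
[ 0.6437 -0.1983  0.      0.0504] 0.026178956031799316
(array([ 0.64428207, -0.19823949, -0.00383419,  0.0471169 ]), np.float64(0.01554405689239502))
pos [ 0.6466 -0.1975  0.2762] ydir 92.85 trans(tool) [ 0.003  -0.0007  0.2052] rz(tool) -0.04 tiltfix [ 0.03  0.01 -0.  ] q7 1.53
```

View pics/w10.png

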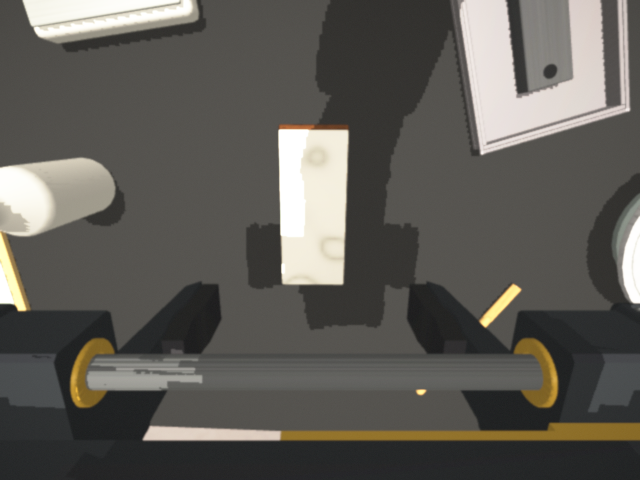

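play_rows:
  translation:
    - [0.0025,-0.0007,0.02]
    - [0,0,0.04]
    - [0,0,0.045]
    - [0,0,0.04]
    - [0,0,0.03]
    - [0,0,0.015]
    - [0,0,0.01]
    - [0,0,0.004]
    - [0,0,0]
    - [0,0,0]
  delta_rot:
    - [0,0,0]
    - [0,0,0]
    - [0,0,0]
    - [0,0,0]
    - [0,0,0]
    - [0,0,0]
    - [0,0,0]
    - [0,0,0]
    - [0,0,0]
    - [0,0,0]
  grip: [1,1,1,1,1,1,1,1,1,1]

```text
clock: 40.95
tool_pos: [0.6444, -0.2, 0.0729]
eef_rot: [-0.024, 1.0, -0.0, 0.001]
contact_force: [0.7, -0.4, 0.2]
opening: 1.001
finger_force: 0.0
```

play_rows:
  translation:
    - [0,0,0]
    - [0,0,0]
    - [0,0,0]
    - [0,0,0]
    - [0,0,0]
    - [0,0,0]
    - [0,0,0]
    - [0,0,0]
  delta_rot:
    - [0,0,0]
    - [0,0,0]
    - [0,0,0]
    - [0,0,0]
    - [0,0,0]
    - [0,0,0]
    - [0,0,0]
    - [0,0,0]
  grip: [-1,-1,-1,-1,-1,-1,-1,-1]
  squeeze: 40

```text
clock: 41.95
tool_pos: [0.644, -0.1988, 0.0722]
eef_rot: [-0.024, 1.0, 0.001, 0.0]
contact_force: [-1.9, 4.8, 5.0]
opening: 0.742
finger_force: 40.0
```

play_rows:
  translation:
    - [0,0,-0.003]
    - [0,0,-0.007]
    - [0,0,-0.015]
    - [0,0,-0.025]
    - [0,0,-0.03]
    - [0,0,-0.03]
    - [0,0,-0.025]
    - [0,0,-0.01]
    - [0,0,0]
    - [0,0,0]
  delta_rot:
    - [0,0,0]
    - [0,0,0]
    - [0,0,0]
    - [0,0,0]
    - [0,0,0]
    - [0,0,0]
    - [0,0,0]
    - [0,0,0]
    - [0,0,0]
    - [0,0,0]
  grip: [-1,-1,-1,-1,-1,-1,-1,-1,-1,-1]

```text
clock: 43.2
tool_pos: [0.643, -0.1999, 0.2157]
eef_rot: [-0.024, 1.0, 0.0, -0.001]
contact_force: [-1.3, -0.4, -6.1]
opening: 0.744
finger_force: 40.0
```

Run:
```python
from h import *
s=r.get_state();t=s['tool_pos']; print(s['opening'],s['contact_force'],s['moment'])
im=r.snapshot('wrist'); c=r.get_calibration('wrist')
m=sil('wrist','plinth',(t[0],t[1],t[2]-.05))
if m is not None: print(fit('plinth',[(c,m)],(t[0],t[1],t[2]-.0715,.05),fixz=True))
go(.655,.1893,.213,92.8)
```

```text
0.743582619136031 [-1.3292002  -0.35023783 -6.10354103] [ 0.00050359  0.04444404 -0.01542621]
(array([ 0.64319185, -0.19973633,  0.14423505,  0.05091103]), np.float64(0.22431975603103638))
pos [ 0.6432 -0.1998  0.2156] ydir 92.73 trans(tool) [-0.0303  0.3881  0.0028] rz(tool) -0.07 tiltfix [ 0.04 -0.14 -0.  ] q7 1.5
```

play_rows:
  translation:
    - [-0.0012,0.0151,0]
    - [-0.0023,0.03,0]
    - [-0.0031,0.04,0]
    - [-0.0035,0.045,0]
    - [-0.0035,0.045,0]
    - [-0.0035,0.045,0]
    - [-0.0035,0.045,0]
    - [-0.0031,0.04,0]
    - [-0.0027,0.035,0]
    - [-0.0023,0.028,0]
    - [-0.0016,0.02,0]
    - [0,0,0]
    - [0,0,0]
    - [0,0,0]
  delta_rot:
    - [0,0,0]
    - [0,0,0]
    - [0,0,0]
    - [0,0,0]
    - [0,0,0]
    - [0,0,0]
    - [0,0,0]
    - [0,0,0]
    - [0,0,0]
    - [0,0,0]
    - [0,0,0]
    - [0,0,0]
    - [0,0,0]
    - [0,0,0]
  grip: [-1,-1,-1,-1,-1,-1,-1,-1,-1,-1,-1,-1,-1,-1]

```text
clock: 45.05
tool_pos: [0.6561, 0.187, 0.2169]
eef_rot: [-0.022, 1.0, -0.001, -0.0]
contact_force: [0.9, 0.8, -5.5]
opening: 0.745
finger_force: 40.0
```

Run:
```python
from h import *
im=r.snapshot('wrist'); cv2.imwrite('pics/w11.png',im); s=r.get_state();t=s['tool_pos']
cal={c:r.get_calibration(c) for c in('scene','top','wrist')}
r.snapshot('scene');r.snapshot('top')
for cs in(('wrist',),('scene',),('scene','wrist')):
    o=[(cal[c],sil(c,'plinth',(t[0],t[1],t[2]-.05))) for c in cs]; o=[q for q in o if q[1] is not None]
    if o: print(cs,fit('plinth',o,(t[0],t[1],t[2]-.0717,.05),fixz=True))
go(.655,.1893,.1202,92.8)
```

```text
('wrist',) (array([0.65629779, 0.18690819, 0.14525539, 0.04019858]), np.float64(0.2237122654914856))
('scene',) (array([0.65780468, 0.18915346, 0.14525539, 0.02060737]), np.float64(0.44346362352371216))
('scene', 'wrist') (array([0.65694199, 0.1868187 , 0.14525539, 0.0360919 ]), np.float64(0.33686742186546326))
pos [0.6558 0.1891 0.217 ] ydir 92.7 trans(tool) [0.0008 0.0003 0.0968] rz(tool) -0.1 tiltfix [0.01 0.   0.  ] q7 0.96
```

View pics/w11.png

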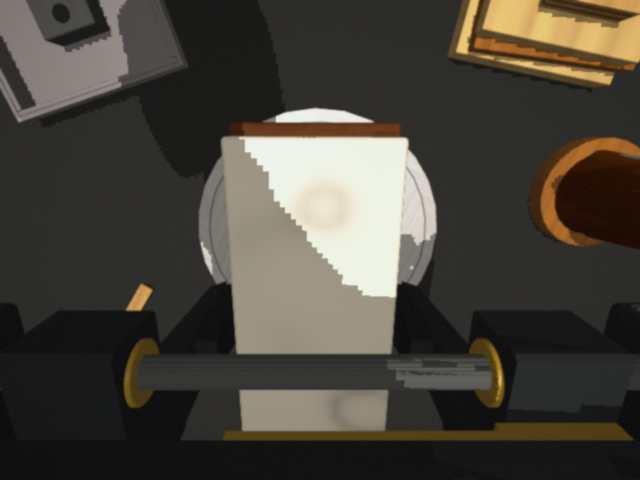

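The plinth is held level over the wheel and symmetric about it; the marble spans columns 225 to 405 over a disc of 200 to 435. Lowering gently.

play_rows:
  translation:
    - [0.0008,0.0003,0.01]
    - [0,0,0.02]
    - [0,0,0.022]
    - [0,0,0.018]
    - [0,0,0.01]
    - [0,0,0.006]
    - [0,0,0.004]
    - [0,0,0.002]
    - [0,0,0]
    - [0,0,0]
    - [0,0,0]
  delta_rot:
    - [0,0,0]
    - [0,0,0]
    - [0,0,0]
    - [0,0,0]
    - [0,0,0]
    - [0,0,0]
    - [0,0,0]
    - [0,0,0]
    - [0,0,0]
    - [0,0,0]
    - [0,0,0]
  grip: [-1,-1,-1,-1,-1,-1,-1,-1,-1,-1,-1]

```text
clock: 46.78
tool_pos: [0.6551, 0.1896, 0.1253]
eef_rot: [-0.024, 1.0, 0.0, 0.0]
contact_force: [-0.7, -0.1, -6.4]
opening: 0.744
finger_force: 40.0
```

play_rows:
  translation:
    - [0,0,0.001]
    - [0,0,0.001]
    - [0,0,0.001]
    - [0,0,0]
    - [0,0,0]
  delta_rot:
    - [0,0,0]
    - [0,0,0]
    - [0,0,0]
    - [0,0,0]
    - [0,0,0]
  grip: [-1,-1,-1,-1,-1]

```text
clock: 47.4
tool_pos: [0.6549, 0.1896, 0.122]
eef_rot: [-0.024, 1.0, 0.0, 0.0]
contact_force: [-0.4, -0.2, -5.0]
opening: 0.74
finger_force: 40.0
```

play_rows:
  translation:
    - [0,0,0.0007]
    - [0,0,0.0006]
    - [0,0,0.0004]
    - [0,0,0]
    - [0,0,0]
  delta_rot:
    - [0,0,0]
    - [0,0,0]
    - [0,0,0]
    - [0,0,0]
    - [0,0,0]
  grip: [-1,-1,-1,-1,-1]

```text
clock: 48.02
tool_pos: [0.6549, 0.1895, 0.1203]
eef_rot: [-0.024, 1.0, 0.0, 0.0]
contact_force: [-0.0, 0.6, -5.1]
opening: 0.744
finger_force: 40.0
```

play_rows:
  translation:
    - [0,0,0.0005]
    - [0,0,0.0004]
    - [0,0,0]
    - [0,0,0]
  delta_rot:
    - [0,0,0]
    - [0,0,0]
    - [0,0,0]
    - [0,0,0]
  grip: [-1,-1,-1,-1]

```text
clock: 48.52
tool_pos: [0.6549, 0.1895, 0.1203]
eef_rot: [-0.024, 1.0, 0.0, 0.0]
contact_force: [-4.8, -1.5, 6.1]
opening: 0.743
finger_force: 40.0
```

Contact, at 6 N. Releasing slowly.

play_rows:
  translation:
    - [0,0,0]
    - [0,0,0]
    - [0,0,0]
    - [0,0,0]
    - [0,0,0]
    - [0,0,0]
    - [0,0,0]
    - [0,0,0]
    - [0,0,-0.01]
    - [0,0,-0.02]
    - [0,0,-0.035]
    - [0,0,-0.04]
    - [0,0,-0.04]
    - [0,0,-0.03]
    - [0,0,-0.01]
    - [0,0,0]
    - [0,0,0]
  delta_rot:
    - [0,0,0]
    - [0,0,0]
    - [0,0,0]
    - [0,0,0]
    - [0,0,0]
    - [0,0,0]
    - [0,0,0]
    - [0,0,0]
    - [0,0,0]
    - [0,0,0]
    - [0,0,0]
    - [0,0,0]
    - [0,0,0]
    - [0,0,0]
    - [0,0,0]
    - [0,0,0]
    - [0,0,0]
  grip: [0.55,0.65,0.75,0.85,1,1,1,1,1,1,1,1,1,1,1,1,1]

```text
clock: 50.65
tool_pos: [0.6543, 0.1892, 0.303]
eef_rot: [-0.024, 1.0, -0.0, -0.001]
contact_force: [-0.0, -0.2, 0.3]
opening: 0.998
finger_force: 0.0
```

Run:
```python
from h import *
im=r.snapshot('wrist'); c=r.get_calibration('wrist'); a=r.snapshot('scene')
m=sil('wrist','plinth',(.655,.189,.07)); p0=(.655,.189,.048,.05)
print(fit('plinth',[(c,m)],p0,fixz=True))
m=sil('wrist','wheel_head',(.655,.189,.05)); 
if m is not None: print(fit('wheel_head',[(c,m)],(.655,.189,.038,0),above=[('plinth',p0)],fixz=True))
cs=r.get_calibration('scene')
for n,p in(('weight',(.432,-.383,.04,0)),('bar',(.4745,-.0075,.004,.33)),('caul',(.436,.358,.042,-.13))):
    m=sil('scene',n,p[:3]); print(n,None if m is None else fit(n,[(cs,m)],p,fixz=True))
cv2.imwrite('pics/end.png',np.vstack([cv2.resize(a[140:400],(640,260)),cv2.resize(im,(400,300))[:, :].copy() if 0 else cv2.copyMakeBorder(cv2.resize(im,(430,322)),0,0,0,210,0)]))
```

```text
(array([0.65561303, 0.18904343, 0.048     , 0.04484207]), np.float64(0.024806439876556396))
(array([0.65479671, 0.18905459, 0.038     , 0.        ]), np.float64(0.04359400272369385))
weight (array([ 0.43466711, -0.38227271,  0.04      ,  0.        ]), np.float64(0.19034850597381592))
bar (array([ 0.4732439 , -0.00913682,  0.004     ,  0.29202826]), np.float64(0.07988166809082031))
caul None
```

View pics/end.png

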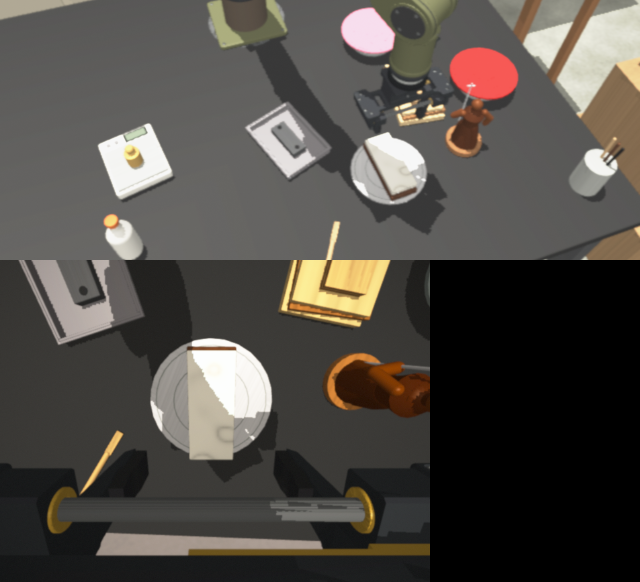

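The weight is on the scale (135,157), the bar in the tray (289,137), the board on the pile, and the plinth centred on the wheel within about 1 mm. The figure and glue bottle are untouched and the arm is clear, so I hand in.

```bash
python3 -c "
from plant import r
print(r.finish_job())"
```

```text
the job is handed in; nothing more can be done
None
```

The stack is apart and the job is handed in: weight on the scale, bar in the tray, board on the pile and plinth centred on the banding wheel (about 1 mm off by camera). The figure and glue bottle were left alone. The hand-in returned no verdict.

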